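# Drill-bit drawer put back the right way round

### The job

Somebody has pushed the yellow drill-bit drawer into its grey sleeve back to front, so that its red pull is hidden inside and the plain end sticks out. Slide it right out, keep it upright, turn it end for end and slide it back in until it passes the catch and sits fully home with only the red pull showing. Leave the other things on the bench where they are.

Things in the scene. Friction and masses are not known exactly. Their poses are not given: they have to be found in the camera images.
- sleeve_mouth (a point): centre of the open mouth of the fixed grey steel sleeve, 23.5 mm above the bench. x points straight into the sleeve, z up. Inside it is 59 wide, 39 high and 110 mm deep to a solid back wall; its floor is 4 mm above the bench, walls and roof 4 mm thick, no lead-in at the mouth
- sleeve: the grey sleeve, fixed to the bench: outside 114 long x 67 wide x 47 mm high, plus a dark 26 x 26 mm catch housing on the roof near the closed end, its top 63 mm above the bench. Origin under its centre, x from the mouth to the closed end, z up
- catch (a joint): lift in m (0 = down) of a spring ball under the sleeve's roof, 98 mm in from the mouth, hanging 5.5 mm below the roof. Over the last 18 mm of the drawer's way home its plain end wall lifts the ball 2.5 mm, a push of some 4 to 12 N; then the ball snaps down inside that wall, 1 to 2 mm before the back wall
- drawer_mid (a point): centre of the loose yellow drawer of drill bits, 150 mm long with its pull, half-way up its 36 mm height. x runs from the pull to the plain end, z up. At the start it lies in the sleeve, pull inwards, with 42 to 50 mm of the plain end sticking out. Right way round and fully home this point is 35 mm inside the mouth and the tray's front is flush with the mouth
- drawer: the same drawer; origin on its underside, below drawer_mid, same axes. The yellow tray is 56 mm wide and 110 mm long (x from -35 to +75 mm), open on top with 4 mm walls, the plain end's upright corners rounded to 4 mm radius. It weighs 0.16 to 0.26 kg
- drawer_pull (a point): centre of the red pull: a solid upright fin 40 mm long (along the drawer), 14 mm wide, 30 mm high from the drawer's underside, at the drawer's -x end; this point is 55 mm from the drawer's centre and 15 mm above its underside
- glue_jar: glass jar with a red lid, 64 mm across, 85 mm tall, standing; origin at its underside; to be left alone
- spray_can: blue-banded spray can, 62 mm across, 170 mm tall, standing; origin at its underside; to be left alone
- hammer: hammer lying down; origin at its underside; to be left alone
- screwdriver: screwdriver lying down; origin at its underside; to be left alone
- tape_roll: blue plastic ring like a tape core, 100 mm across, 24 mm high, lying flat; origin at its underside; to be left alone
- carton: closed cardboard carton 90 x 120 x 80 mm; origin at its underside; to be left alone
- mug: white mug 76 mm across, 90 mm tall; origin at its underside; to be left alone
Mind the look-alikes: they are no part of the job. Leave any purple look-alike of the sleeve alone.

How it is judged (in metres and radians):
On the way, in this order (a step that is already met when the one before it is completed fails the run):
1. the drawer is drawn right out of the sleeve (horizontal distance between drawer_mid and sleeve_mouth above 0.083 m), for 0.1 s.
2. the drawer, turned end for end, has its plain end started in the mouth (x of drawer_mid in the frame of sleeve_mouth above -0.06 m and x of drawer_pull in the frame of sleeve_mouth below -0.02 m and y of drawer_mid in the frame of sleeve_mouth between -0.006 and 0.006 m and z of drawer_mid in the frame of sleeve_mouth between -0.008 and 0.008 m), for 0.1 s.
At the end, for the whole second after the job is handed in: the drawer lies still and upright in the sleeve with the red pull outwards, fully home: within 3 mm of the position in which its tray is flush with the mouth, let go (x of drawer_mid in the frame of sleeve_mouth between 0.032 and 0.038 m and x of drawer_pull in the frame of sleeve_mouth below -0.01 m and y of drawer_mid in the frame of sleeve_mouth between -0.004 and 0.004 m and z of drawer_mid in the frame of sleeve_mouth between -0.005 and 0.005 m and angle between drawer_mid's own z axis and vertical below 0.08 rad and linear speed of drawer below 0.01 m/s); the robot touches nothing.
It fails at once if the drawer is tipped by more than 35 degrees, spilling the bits (angle between drawer_mid's own z axis and vertical above 0.61 rad).
It fails at once if another thing on the bench is pushed more than 30 mm away (distance of any of glue_jar, spray_can, hammer, screwdriver, tape_roll, carton, mug from where it was at the start of the episode above 0.03 m).
It also fails if it takes over 64 s, if anything falls off the work surface, if the arm or the gripper's body presses on something with over 40 N, if the wrist force passes 120 N, or if a joint passes its speed limit or range.

### The arm

A 6-joint arm with a two-finger parallel gripper is mounted at the origin on the work surface. World frame = base frame: x ahead of the robot, y to its left, z up, the work surface at z = 0. Lengths are in m, angles in degrees, forces in N, time in s.
With the tool pointing down it reaches from about 0.325 to 0.775 m from the base axis. Payload 5.5 kg.
Tool frame: the origin (TCP) lies at the very end of the fingers, on their centre line; the grasp point (between the pads) lies 19 mm behind it; z points along the fingers, y is the direction in which the jaws open and shut (so a half turn about z gives the same grasp; the last joint's range is limited). The gripper opens to 85 mm and grips with 20 to 120 N. Pads are 22 mm wide; open, the fingers measure 114 mm over their backs; the gripper's body (76 mm by 85 mm) begins 54 mm behind the grasp point. The pads swing forward as they close: fully open they stand 13 mm farther back than shut.
Start: joints at [-77.504, 5.22, 70.514, -0, 104.267, -3.249], TCP at [0.163, -0.578, 0.231] pointing down, gripper open.
Joint ranges: [-164.24, 164.24], [-49.07, 125.15], [9.68, 141.18], [-86.29, 266.29], [3.28, 154.24], [-151.56, 151.56]. Speed limits (degrees/s): [147.25, 147.25, 172.46, 180, 180, 180].

### API

Orientations are given as [roll, pitch, yaw] about the fixed x, y, z axes, in that order (R = Rz(yaw) Ry(pitch) Rx(roll)).
In Python, from plant import arm gives the robot as it stands.
- The arm moves only by the tool jog_arm, never from a script. Its argument "motion" is one flat list of numbers, 7 for each row, row after row: the shift along the tool's x, y, z in mm, then the turn, a rotation vector about the tool's x, y, z in degrees, then the closure in counts, from 0 (fully open) to 255 (shut). A call has exactly 5 rows; each row is the pose to reach, as a shift and turn from the pose commanded when the call began, along the tool's axes at that moment; what a row does not reach only later rows make up. A row lasts 1/12 s, in which the tool goes at most 41.7 mm and 7.16 degrees, less where a joint would pass 70% of its speed; a pose out of reach is approached as far as the arm can. A call with a gripper value outside its range is refused whole. The fingers move at their own pace and stop on an object; the grip force is fixed at half the most. Time passes only in rows, so rows that repeat a pose let the fingers close, or fill a call up. It gives the time, the measured TCP pose, the force and the opening at its end, in the units of the state.
- arm.state(): the state, without advancing time (a new reading comes with each control period).
- arm.snapshot(name): name is "scene" or "top" or "wrist"; returns the picture (400x640x3 uint8, red, green, blue); there is no depth.
- arm.camera_info(name): a dict with "fx", "fy", "cx", "cy" (pixels), "origin" and "orientation" of the camera in the world. Camera axes: x right, y down, z forward; pixel columns grow to the right and rows downward; lengths in m; the calibration is good to about 2 mm. A picture is of the moment at which its call begins: read the wrist's pose just before it. camera_info takes no time and is no camera call; for the wrist camera it gives the pose at the moment of the call.
- arm.finish_job(): hands the job in, once; it reports no verdict.
Trained networks look in the newest picture that a camera, given by its name, has taken for a name from the list of things; names that differ only in an ending like _2 or _b are one class to them, and where a whole thing is asked for, a point or a joint stands for the part that bears it (a point fixed in the world has none). Each returns a list of dicts, best first, with "conf" (0 to 1); they miss things now and then, are a little off and sometimes report something else, mostly with a low value. They report only what shows in the picture. A call takes as long as a camera call. They do not tell look-alikes from the thing itself.
- arm.find_in(camera, target): "location" ([column, row] in pixels, amid what is visible of it).
- arm.trace(camera, target): "pixels" (400x640 bool, what is visible of it) and "location" ([column, row] in pixels, amid what is visible of it).
The state is a dict: "time_s": time; "qpos": joint angles; "qvel": joint speeds; "joint_torque": joint torques, N m; "ee_pos": TCP position; "ee_rot": TCP orientation; "wrist_force": force on the tool from outside, world axes, zero at the start; "torque": the same for the moment, N m; "opening": opening from 0.0 (shut) to 1.0 (fully open).
Only numpy, scipy, OpenCV 4.12 (cv2) and the standard library are available. Lean on these libraries where they do the work, as an engineer would, in place of code of your own. Each camera call takes 0.05 s, during which the arm holds its last target.

## Working session

There is one attempt and no reset: what is moved stays moved. The work goes in short steps, Python scripts to look and compute and a tool call to move; the robot and the scene stay as the last step left them, time stands still between calls to the robot, and variables do not carry over. Pictures are saved under pics/ and viewed, and the job is handed in when it is done.

Besides the shell and the picture viewer there is one more tool, called after "Call:" as name(argument=value, ...), one argument or row to a line, values as JSON. jog_arm: Moves the arm, as the interface text tells. Its arguments: {"type":"object","properties":{"motion":{"type":"array","items":{"type":"number"}}},"required":["motion"]}

```bash
ls; mkdir -p pics; python3 - <<'E'
from plant import arm
import cv2
for n in ("scene","top","wrist"):
    i=arm.camera_info(n); print(n,i)
    cv2.imwrite(f"pics/{n}0.png",cv2.cvtColor(arm.snapshot(n),cv2.COLOR_RGB2BGR))
print(arm.state())
E
```

```text
pics
scene {'fx': 366.71126544893696, 'fy': 366.71126544893696, 'cx': 326.37744081301287, 'cy': 196.61989612066148, 'origin': array([ 1.07014323, -0.04898768,  0.78573649]), 'orientation': array([-1.41680583e+02, -1.09641859e-01,  7.87854323e+01])}
top {'fx': 506.5608641963975, 'fy': 506.5608641963975, 'cx': 312.8767088854272, 'cy': 196.1621629962454, 'origin': array([0.2676396 , 0.0740814 , 1.60085193]), 'orientation': array([-171.11520537,    0.20846503,  -90.6481505 ])}
wrist {'fx': 285.0536540636048, 'fy': 285.0536540636048, 'cx': 319.98249045952264, 'cy': 199.28308402610634, 'origin': array([ 0.22806295, -0.55919791,  0.37145841]), 'orientation': array([ 1.64720065e+02,  1.46716408e-01, -7.43107088e+01])}
{'time_s': 0.15, 'qpos': array([-7.75027232e+01,  5.25556081e+00,  7.05671198e+01,  1.14621213e-03,
        1.04266066e+02, -3.24932386e+00]), 'qvel': array([ 0.01932124, -0.08690181, -0.22436476,  0.00680005,  0.01017604,
       -0.0045259 ]), 'joint_torque': array([ 2.47153032e-03, -4.59372532e+01, -4.18525422e+01,  3.31495676e-05,
        9.58295568e-03, -1.58974836e-05]), 'ee_pos': array([ 0.16278238, -0.57727715,  0.23037519]), 'ee_rot': array([-1.79911459e+02, -6.13975144e-03,  1.57468775e+01]), 'wrist_force': array([-0.34922574, -0.30660768, -0.03686236]), 'torque': array([-0.01270099,  0.06352879, -0.02811765]), 'opening': 1.0019417625930986}
```

View pics/scene0.png

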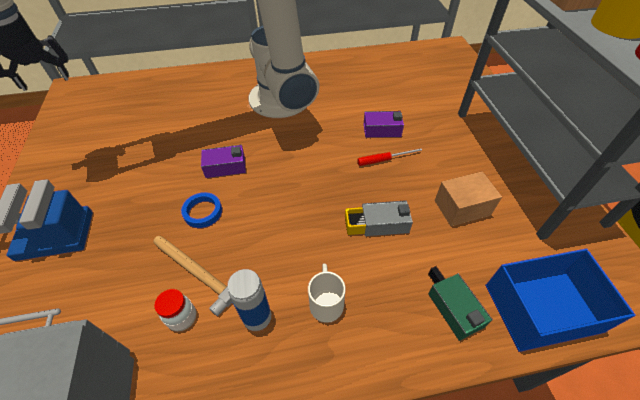

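View pics/top0.png

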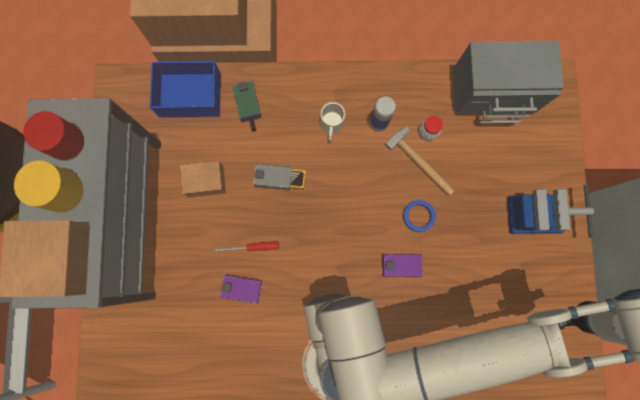

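View pics/wrist0.png

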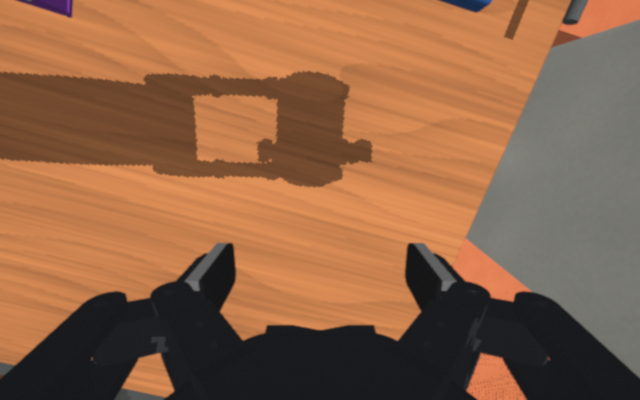

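Three box-and-drawer candidates: grey sleeve with yellow tray at scene (385,218) / top (277,177), purple at scene (223,160) and (384,123). Only the grey one fits (grey, with a yellow plain end sticking out). I'll confirm it in a crop.

```bash
cat > h.py <<'E'
import numpy as np, cv2
from scipy.spatial.transform import Rotation as R
def rot(rpy): return R.from_euler('xyz',rpy,degrees=True).as_matrix()
def proj(P,i):
    P=np.atleast_2d(P); c=(P-i['origin'])@rot(i['orientation'])
    return np.c_[i['fx']*c[:,0]/c[:,2]+i['cx'], i['fy']*c[:,1]/c[:,2]+i['cy']]
def unproj(px,i,z):
    px=np.atleast_2d(px).astype(float)
    d=np.c_[(px[:,0]-i['cx'])/i['fx'],(px[:,1]-i['cy'])/i['fy'],np.ones(len(px))]@rot(i['orientation']).T
    o=i['origin']; return o+d*((z-o[2])/d[:,2])[:,None]
def box(x0,x1,y0,y1,z0,z1): return np.array([[x,y,z] for x in(x0,x1) for y in(y0,y1) for z in(z0,z1)],float)
def place(P,x,y,yaw): 
    Q=P.copy(); Q[:,:2]=P[:,:2]@rot([0,0,np.degrees(yaw)])[:2,:2].T+[x,y]; return Q
E
python3 - <<'E'
from plant import arm
from h import *
import pickle
out={}
for n in("scene","top"):
    im=arm.snapshot(n); out[n]={'im':im,'info':arm.camera_info(n)}
    for t in("sleeve","drawer"):
        r=arm.trace(n,t)
        out[n][t]=r
        for q in r:
            z=.047 if t=='sleeve' else .04
            print(n,t,q['conf'],q['location'],q['pixels'].sum(),unproj(q['location'],out[n]['info'],z).round(3))
pickle.dump(out,open('o.pkl','wb'))
a=out['scene']['im'][190:250,325:425]; b=out['top']['im'][155:200,240:315]
a=cv2.resize(a,None,fx=4,fy=4,interpolation=cv2.INTER_CUBIC);b=cv2.resize(b,(400,240),interpolation=cv2.INTER_CUBIC)
cv2.imwrite("pics/crop1.png",cv2.cvtColor(np.vstack([a,b]),cv2.COLOR_RGB2BGR))
E
```

```text
scene sleeve 0.88 [385.1, 217.2] 1424 [[0.589 0.195 0.047]]
scene sleeve 0.72 [221.0, 161.7] 1226 [[ 0.32  -0.197  0.047]]
scene sleeve 0.6 [385.1, 123.3] 951 [[0.253 0.297 0.047]]
scene sleeve 0.43 [322.7, 293.8] 1583 [[0.754 0.007 0.047]]
scene drawer 0.8 [354.1, 217.3] 502 [[0.57  0.122 0.04 ]]
top sleeve 0.93 [240.7, 289.4] 844 [[0.228 0.298 0.047]]
top sleeve 0.87 [272.3, 176.0] 867 [[0.576 0.203 0.047]]
top sleeve 0.64 [403.3, 264.4] 917 [[ 0.297 -0.195  0.047]]
top drawer 0.75 [296.6, 178.8] 290 [[0.567 0.127 0.04 ]]
```

View pics/crop1.png

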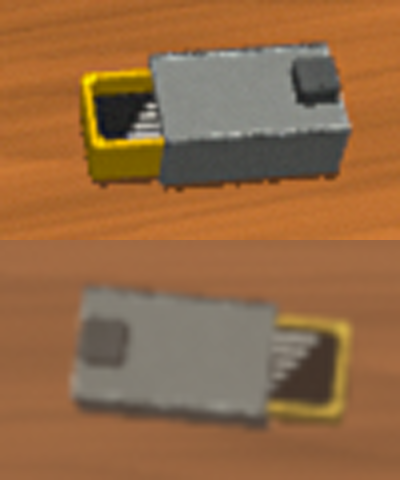

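The crop shows the grey sleeve, its dark catch housing at the far (+y) end, and the yellow open tray out on the -y side: this is the one meant. Next I fit its pose by silhouettes.

```bash
cat > fit.py <<'E'
from h import *
from scipy.optimize import minimize
S=8
def sil(boxes,i,shape=(400,640),roi=None):
    # antialiased union of hulls
    x0,y0,x1,y1=roi
    m=np.zeros(((y1-y0)*S,(x1-x0)*S),np.uint8)
    for b in boxes:
        p=(proj(b,i)+.5-[x0,y0])*S-.5
        cv2.fillConvexPoly(m,cv2.convexHull(np.round(p).astype(np.int32)),255)
    return cv2.resize(m,(x1-x0,y1-y0),interpolation=cv2.INTER_AREA)/255.
SL=[box(-.057,.057,-.0335,.0335,0,.047),box(.057-.002-.026-.0,.055,-.013,.013,.047,.063)]
def fit(boxes,views,x0,step):
    # views: list of (mask,info)
    d=[]
    for m,i in views:
        ys,xs=np.where(m); roi=(max(xs.min()-15,0),max(ys.min()-15,0),min(xs.max()+15,640),min(ys.max()+15,400))
        d.append((m[roi[1]:roi[3],roi[0]:roi[2]].astype(float),i,roi))
    def cost(v):
        return sum(np.abs(sil([place(b,*v) for b in boxes],i,roi=r)-m).sum()/m.sum() for m,i,r in d)
    sim=np.vstack([x0]+[np.array(x0)+np.eye(3)[k]*step[k] for k in range(3)])
    r=minimize(cost,x0,method='Nelder-Mead',options=dict(initial_simplex=sim,xatol=1e-5,fatol=1e-5,maxiter=400))
    return r.x,r.fun
E
python3 - <<'E'
from fit import *
import pickle
o=pickle.load(open('o.pkl','rb'))
pick=lambda n,c:min(o[n]['sleeve'],key=lambda q:np.hypot(*(np.array(q['location'])-c)))['pixels']
V=[(pick('scene',(385,217)),o['scene']['info']),(pick('top',(272,176)),o['top']['info'])]
for name,v in(('both',V),('scene',V[:1]),('top',V[1:])):
    r=fit(SL[:1] if 0 else SL,v,[.58,.2,np.radians(85)],[.01,.01,.1]); print(name,r[0][:2].round(4),np.degrees(r[0][2]).round(2),r[1])
    x,y,a=r[0]; m=place(np.array([[-.057,0,.0235]]),x,y,a); print('mouth',m.round(4))
E
```

```text
both [0.5771 0.2052] 83.65 0.1599813534526987
mouth [[0.5707 0.1485 0.0235]]
scene [0.5762 0.2051] 81.48 0.10750991407799075
mouth [[0.5678 0.1487 0.0235]]
top [0.5775 0.2056] 83.64 0.043824773277246314
mouth [[0.5712 0.1489 0.0235]]
```

```bash
cat > go.py <<'E'
from h import *
from plant import arm
def go(x,y,z,yaw,p=None):
    s=arm.state(); p=s['ee_pos']; M=rot(s['ee_rot']); T=rot([180,0,yaw])
    d=M.T@(np.array([x,y,z])-p)*1000; rv=R.from_matrix(M.T@T).as_rotvec(degrees=True)
    print('t',round(s['time_s'],2),'tcp',p.round(4),'rpy',s['ee_rot'].round(2),'F',s['wrist_force'].round(1),'op',round(s['opening'],3),'q',s['qpos'].round(1))
    print('shift mm',d.round(1),'turn',rv.round(2))
E
python3 - <<'E'
from go import *
go(.567,.10,.23,83.65)
import pickle
o=pickle.load(open('o.pkl','rb'))
i=arm.camera_info('top')
for n in ['glue_jar','spray_can','hammer','screwdriver','tape_roll','carton','mug']:
    r=arm.find_in('top',n)[:2]
    print(n,[(q['conf'],unproj(q['location'],i,{'glue_jar':.085,'spray_can':.17,'mug':.09,'carton':.08}.get(n,.015)).round(3)[0,:2]) for q in r])
E
```

```text
t 0.45 tcp [ 0.1628 -0.5775  0.2312] rpy [-179.99    0.     15.75] F [1.  0.2 0.7] op 0.998 q [-77.5   5.2  70.5  -0.  104.3  -3.2]
shift mm [ 572.9 -542.4    1.3] turn [ -0.   -0.  -67.9]
glue_jar [(0.77, array([ 0.704, -0.289]))]
spray_can [(0.67, array([ 0.735, -0.114]))]
hammer [(0.8, array([ 0.639, -0.244]))]
screwdriver [(0.69, array([0.356, 0.246]))]
tape_roll [(0.62, array([ 0.472, -0.286]))]
carton [(0.83, array([0.567, 0.406]))]
mug [(0.74, array([0.753, 0.013]))]
```

Call:
jog_arm(
  motion=[29,-27,0,0,0,-6.8,0,58,-54,0,0,0,-13.6,0,86,-82,0,0,0,-20.4,0,115,-108,0,0,0,-27.2,0,143,-136,0,0,0,-34,0],
)

```text
time_s: 1.22
ee_pos: [0.2641, -0.4063, 0.2312]
ee_rot: [180.0, -0.0, 50.1]
wrist_force: [0.9, 0.5, -0.9]
opening: 0.997
```

```bash
python3 -c "
from go import *
go(.567,.10,.23,83.65)"
```

```text
t 1.22 tcp [ 0.2641 -0.4063  0.2312] rpy [179.98  -0.    50.05] F [ 0.9  0.5 -0.9] op 0.997 q [-61.  -12.6  87.6   0.  105.  -21. ]
shift mm [582.6 -92.9   1.2] turn [ 2.00e-02  0.00e+00 -3.36e+01]
```

Call:
jog_arm(
  motion=[40,-6,0,0,0,-6.7,0,80,-13,0,0,0,-13.4,0,120,-19,0,0,0,-20.1,0,160,-26,0,0,0,-26.8,0,200,-32,0,0,0,-33.5,0],
)

```text
time_s: 1.63
ee_pos: [0.3688, -0.2327, 0.2317]
ee_rot: [179.9, 0.0, 83.6]
wrist_force: [0.8, -0.5, -0.5]
opening: 0.997
```

```bash
python3 -c "
from go import *
go(.567,.10,.23,83.65)"
```

```text
t 1.63 tcp [ 0.3688 -0.2327  0.2317] rpy [1.7994e+02 3.0000e-02 8.3560e+01] F [ 0.8 -0.5 -0.5] op 0.997 q [-36.7 -20.2  93.7   0.  106.4 -30.3]
shift mm [352.8 159.6   1.6] turn [ 0.06  0.03 -0.09]
```

Call:
jog_arm(
  motion=[38,16,0,0,0,0,0,76,32,0,0,0,0,0,114,48,0,0,0,0,0,152,64,0,0,0,0,0,190,80,0,0,0,0,0],
)

```text
time_s: 2.05
ee_pos: [0.4708, -0.0532, 0.2317]
ee_rot: [179.9, 0.0, 83.3]
wrist_force: [0.9, -1.3, -0.5]
opening: 1.004
```

Call:
jog_arm(
  motion=[36,16,5,0,0,0,0,70,32,10,0,0,0,0,105,48,15,0,0,0,0,110,64,20,0,0,0,0,110,79,20,0,0,0,0],
)

```text
time_s: 2.47
ee_pos: [0.562, 0.0476, 0.2097]
ee_rot: [-179.9, -0.0, 83.5]
wrist_force: [-0.7, 0.7, -0.7]
opening: 1.0
```

```bash
python3 - <<'E'
from go import *
go(.567,.10,.23,83.65)
import pickle
i=arm.camera_info('wrist'); im=arm.snapshot('wrist')
d={'info':i,'im':im,'sleeve':arm.trace('wrist','sleeve'),'drawer':arm.trace('wrist','drawer')}
pickle.dump(d,open('w1.pkl','wb'))
for t in('sleeve','drawer'):
    for q in d[t]: print(t,q['conf'],q['location'],q['pixels'].sum())
cv2.imwrite("pics/w1.png",cv2.cvtColor(im,cv2.COLOR_RGB2BGR))
E
```

```text
t 2.47 tcp [0.562  0.0476 0.2097] rpy [-1.7989e+02 -2.0000e-02  8.3490e+01] F [-0.7  0.7 -0.7] op 1.0 q [  1.4  -0.4  78.5   0.  102.    7.9]
shift mm [ 52.6  -1.  -20.2] turn [-0.11 -0.02 -0.16]
sleeve 0.96 [11.9, 16.4] 809
sleeve 0.75 [316.1, 44.4] 6366
sleeve 0.57 [151.0, 382.6] 1753
drawer 0.74 [315.5, 111.0] 2390
```

View pics/w1.png

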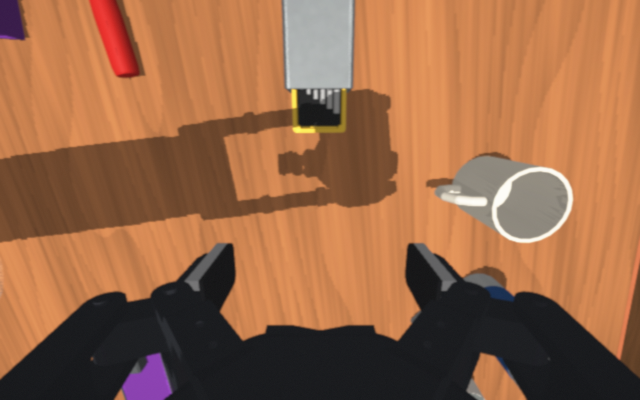

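```bash
python3 - <<'E'
from h import *
import pickle
d=pickle.load(open('w1.pkl','rb')); i=d['info']; im=d['im']
a=cv2.resize(im[0:145,270:370],None,fx=4,fy=4,interpolation=cv2.INTER_CUBIC)
cv2.imwrite("pics/w1c.png",cv2.cvtColor(a,cv2.COLOR_RGB2BGR))
m=[q['pixels'] for q in d['sleeve'] if q['location'][0]>250][0]
for r in (20,35,50,65,80): xs=np.where(m[r])[0]; e=unproj([[xs.min()-.5,r],[xs.max()+.5,r]],i,.047); print(r,xs.min(),xs.max(),e.round(4).tolist())
hsv=cv2.cvtColor(im,cv2.COLOR_RGB2HSV)
y=(hsv[...,0]>22)&(hsv[...,0]<35)&(hsv[...,1]>150)
yy,xx=np.where(y); ok=(yy<160)&(xx>270)&(xx<370); print(xx[ok].min(),xx[ok].max(),yy[ok].min(),yy[ok].max())
for r in range(95,132,5):
    xs=xx[ok&(yy==r)]; 
    if len(xs): print('dr',r,xs.min(),xs.max(),unproj([[xs.min()-.5,r],[xs.max()+.5,r]],i,.04).round(4).tolist())
for c in (300,310,320,330,340):
    ys=np.where(m[:,c])[0]; ys2=yy[ok&(xx==c)]; print(c,ys.max(),ys2.max(),unproj([[c,ys.max()+.5]],i,.047).round(4),unproj([[c,ys2.max()+.5]],i,.04).round(4))
E
```

```text
20 281 353 [[0.5438, 0.2103, 0.047], [0.6122, 0.2024, 0.047]]
35 281 352 [[0.5419, 0.1978, 0.047], [0.6102, 0.1899, 0.047]]
50 282 352 [[0.5409, 0.1848, 0.047], [0.6091, 0.1769, 0.047]]
65 283 352 [[0.5399, 0.1715, 0.047], [0.608, 0.1636, 0.047]]
80 283 351 [[0.5378, 0.158, 0.047], [0.6058, 0.1501, 0.047]]
292 343 90 132
dr 95 292 342 [[0.5441, 0.1437, 0.04], [0.5962, 0.1377, 0.04]]
dr 100 292 342 [[0.5434, 0.1389, 0.04], [0.5958, 0.1329, 0.04]]
dr 105 292 295 [[0.5428, 0.134, 0.04], [0.5469, 0.1336, 0.04]]
dr 110 295 297 [[0.5452, 0.1288, 0.04], [0.5483, 0.1284, 0.04]]
dr 120 296 342 [[0.5448, 0.1187, 0.04], [0.5939, 0.1131, 0.04]]
dr 125 296 339 [[0.5441, 0.1137, 0.04], [0.5903, 0.1084, 0.04]]
dr 130 294 340 [[0.5413, 0.1088, 0.04], [0.5908, 0.1031, 0.04]]
300 88 132 [[0.554  0.1481 0.047 ]] [[0.5478 0.1055 0.04  ]]
310 88 132 [[0.564 0.147 0.047]] [[0.5584 0.1043 0.04  ]]
320 88 128 [[0.5739 0.1459 0.047 ]] [[0.5694 0.1071 0.04  ]]
330 88 129 [[0.5838 0.1447 0.047 ]] [[0.5798 0.1049 0.04  ]]
340 88 130 [[0.5937 0.1436 0.047 ]] [[0.5903 0.1027 0.04  ]]
```

View pics/w1c.png

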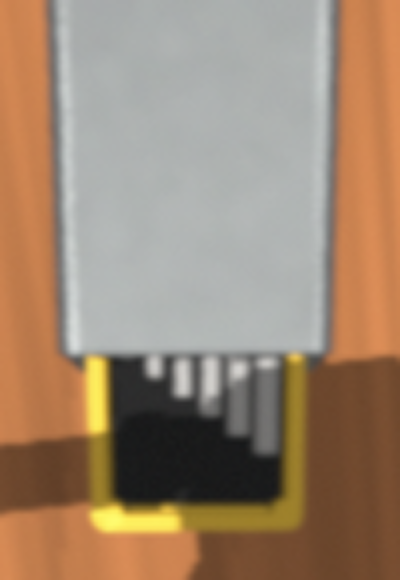

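```bash
python3 -c "
from go import *
go(.5679,.123,.005,83.4)"
```

```text
t 2.62 tcp [0.5616 0.0449 0.2106] rpy [-1.7991e+02  2.0000e-02  8.3260e+01] F [0.8 1.  0.1] op 1.0 q [  1.1  -0.5  78.5  -0.  102.1   7.8]
shift mm [ 78.4  -2.6 205.6] turn [-0.09  0.02 -0.14]
```

Call:
jog_arm(
  motion=[30,-1,10,0,0,0,0,60,-2,30,0,0,0,0,78,-2.5,60,0,0,0,0,78,-2.5,100,0,0,0,0,78,-2.5,130,0,0,0,0],
)

```text
time_s: 3.03
ee_pos: [0.5671, 0.1231, 0.0796]
ee_rot: [-180.0, -0.0, 83.3]
wrist_force: [1.1, -0.1, -0.6]
opening: 1.002
```

```bash
python3 - <<'E'
from go import *
go(.5679,.123,.005,83.4)
i=arm.camera_info('wrist'); im=arm.snapshot('wrist')
cv2.imwrite("pics/w2.png",cv2.cvtColor(im,cv2.COLOR_RGB2BGR))
E
```

```text
t 3.03 tcp [0.5671 0.1231 0.0796] rpy [-179.98   -0.     83.31] F [ 1.1 -0.1 -0.6] op 1.002 q [ 8.9  3.6 87.7  0.  88.8 15.6]
shift mm [-0.   0.8 74.6] turn [-0.02 -0.   -0.09]
```

View pics/w2.png

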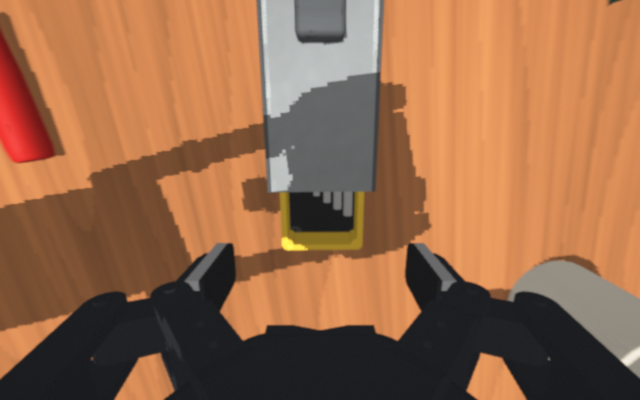

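The tray (columns 283–362) and the sleeve (268–377) sit centred between the fingers, with the tray end at row 249. I'm descending.

Call:
jog_arm(
  motion=[0,0.5,25,0,0,0,0,0,0.5,50,0,0,0,0,0,0.5,68,0,0,0,0,0,0.5,74,0,0,0,0,0,0.5,74,0,0,0,0],
)

```text
time_s: 3.5
ee_pos: [0.5677, 0.1217, 0.0067]
ee_rot: [-179.9, 0.0, 83.2]
wrist_force: [0.5, 0.6, -0.2]
opening: 1.0
```

Call:
jog_arm(
  motion=[0,0,0,0,0,0,40,0,0,0,0,0,0,60,0,0,0,0,0,0,80,0,0,0,0,0,0,100,0,0,0,0,0,0,120],
)

```text
time_s: 3.92
ee_pos: [0.5696, 0.1225, 0.0098]
ee_rot: [179.9, -0.0, 83.3]
wrist_force: [-2.8, -0.4, 6.5]
opening: 0.647
```

```bash
python3 - <<'E'
from go import *
go(.5679,.123,.005,83.4)
i=arm.camera_info('wrist'); im=arm.snapshot('wrist')
cv2.imwrite("pics/w3.png",cv2.cvtColor(im,cv2.COLOR_RGB2BGR))
E
```

```text
t 3.92 tcp [0.5696 0.1225 0.0098] rpy [ 1.7986e+02 -3.0000e-02  8.3250e+01] F [-2.8 -0.4  6.5] op 0.647 q [ 8.8  6.5 91.8 -0.  81.5 15.5]
shift mm [ 0.3 -1.8  4.8] turn [ 0.14 -0.03 -0.15]
```

View pics/w3.png

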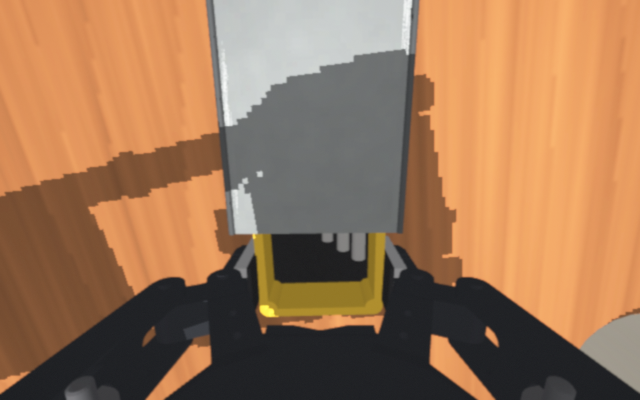

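Call:
jog_arm(
  motion=[0,0,0,0,0,0,200,0,0,0,0,0,0,255,0,0,0,0,0,0,255,0,0,0,0,0,0,255,0,0,0,0,0,0,255],
)

```text
time_s: 4.38
ee_pos: [0.5696, 0.1225, 0.0098]
ee_rot: [179.9, -0.0, 83.3]
wrist_force: [-3.1, -0.6, 6.2]
opening: 0.647
```

```bash
python3 - <<'E'
from go import *
go(.5679,.123,.005,83.4)
E
```

```text
t 4.38 tcp [0.5696 0.1225 0.0098] rpy [ 1.7986e+02 -3.0000e-02  8.3260e+01] F [-3.1 -0.6  6.2] op 0.647 q [ 8.8  6.5 91.8 -0.  81.5 15.5]
shift mm [ 0.3 -1.8  4.8] turn [ 0.14 -0.03 -0.14]
```

Call:
jog_arm(
  motion=[0,0,-2,0,0,0,255,0,0,-4,0,0,0,255,0,0,-4,0,0,0,255,0,0,-4,0,0,0,255,0,0,-4,0,0,0,255],
)

```text
time_s: 4.8
ee_pos: [0.5685, 0.1224, 0.0109]
ee_rot: [-180.0, 0.0, 83.2]
wrist_force: [-0.5, 0.2, -2.1]
opening: 0.646
```

Call:
jog_arm(
  motion=[0,2,0,0,0,0,255,0,4,0,0,0,0,255,0,4,0,0,0,0,255,0,4,0,0,0,0,255,0,4,0,0,0,0,255],
)

```text
time_s: 5.22
ee_pos: [0.5699, 0.1222, 0.0106]
ee_rot: [-179.6, 0.1, 83.3]
wrist_force: [-11.8, -0.5, 3.9]
opening: 0.646
```

Call:
jog_arm(
  motion=[0,-3,0,0,0,0,255,0,-6,0,0,0,0,255,0,-8,0,0,0,0,255,0,-8,0,0,0,0,255,0,-8,0,0,0,0,255],
)

```text
time_s: 5.63
ee_pos: [0.5674, 0.1225, 0.0119]
ee_rot: [179.6, -0.0, 83.1]
wrist_force: [9.6, 0.7, -6.8]
opening: 0.639
```

Call:
jog_arm(
  motion=[0,4,0,0,0,0,255,0,4,0,0,0,0,255,-5,4,0,0,0,0,255,-12,4,0,0,0,0,255,-20,4,0,0,0,0,255],
)

```text
time_s: 6.05
ee_pos: [0.566, 0.102, 0.011]
ee_rot: [-180.0, 0.0, 83.3]
wrist_force: [-0.3, -0.1, -2.6]
opening: 0.647
```

Call:
jog_arm(
  motion=[-8,0,0,0,0,0,255,-16,0,0,0,0,0,255,-24,0,0,0,0,0,255,-32,0,0,0,0,0,255,-36,0,0,0,0,0,255],
)

```text
time_s: 6.47
ee_pos: [0.562, 0.0654, 0.0113]
ee_rot: [180.0, 0.0, 83.2]
wrist_force: [-0.6, 0.2, -1.6]
opening: 0.648
```

```bash
python3 - <<'E'
from go import *
go(.5686,.1224,.010,83.2)
E
```

```text
t 6.47 tcp [0.562  0.0654 0.0113] rpy [1.800e+02 2.000e-02 8.319e+01] F [-0.6  0.2 -1.6] op 0.648 q [ 3.2  4.  94.3 -0.  81.7 10. ]
shift mm [57.4 -0.2  1.3] turn [ 0.    0.02 -0.01]
```

Call:
jog_arm(
  motion=[0,2,0,0,0,0,255,0,4,0,0,0,0,255,0,4,0,0,0,0,255,0,4,0,0,0,0,255,0,4,0,0,0,0,255],
)

```text
time_s: 6.88
ee_pos: [0.5648, 0.0662, 0.0107]
ee_rot: [-179.8, 0.1, 83.3]
wrist_force: [-5.9, -3.0, -0.7]
opening: 0.644
```

Call:
jog_arm(
  motion=[0,-3,0,0,0,0,255,0,-6,0,0,0,0,255,0,-8,0,0,0,0,255,0,-8,0,0,0,0,255,0,-8,0,0,0,0,255],
)

```text
time_s: 7.3
ee_pos: [0.561, 0.0671, 0.0123]
ee_rot: [179.6, -0.0, 83.1]
wrist_force: [9.2, -1.7, -5.6]
opening: 0.641
```

Call:
jog_arm(
  motion=[0,2,0,0,0,0,255,0,4,0,0,0,0,255,-1,4,0,0,0,0,255,-1,4,0,0,0,0,255,-1,4,0,0,0,0,255],
)

```text
time_s: 7.72
ee_pos: [0.5618, 0.0659, 0.0111]
ee_rot: [-180.0, -0.0, 83.3]
wrist_force: [-0.3, 0.0, -1.6]
opening: 0.642
```

Call:
jog_arm(
  motion=[-10,0,0,0,0,0,255,-25,0,0,0,0,0,255,-40,0,0,0,0,0,255,-55,0,0,0,0,0,255,-65,0,0,0,0,0,255],
)

```text
time_s: 8.13
ee_pos: [0.554, -0.0005, 0.0112]
ee_rot: [-180.0, 0.0, 83.2]
wrist_force: [-0.7, 0.8, -2.0]
opening: 0.645
```

Call:
jog_arm(
  motion=[-8,0,0,0,0,0,255,-12,0,0,0,0,0,255,-15,0,0,0,0,0,255,-15,0,0,0,0,0,255,-15,0,0,0,0,0,255],
)

```text
time_s: 8.55
ee_pos: [0.5527, -0.0133, 0.0113]
ee_rot: [-180.0, -0.0, 83.3]
wrist_force: [0.2, 0.2, -2.5]
opening: 0.643
```

```bash
python3 - <<'E'
from go import *
go(.5686,.1224,.010,83.2)
for n in("wrist","scene"):
    im=arm.snapshot(n)
    cv2.imwrite(f"pics/{n}4.png",cv2.cvtColor(im,cv2.COLOR_RGB2BGR))
E
```

```text
t 8.55 tcp [ 0.5527 -0.0133  0.0113] rpy [-1.800e+02 -2.000e-02  8.326e+01] F [ 0.2  0.2 -2.5] op 0.643 q [-4.9  2.1 96.3  0.  81.6  1.8]
shift mm [ 1.367e+02 -1.000e-01  1.300e+00] turn [-0.   -0.02  0.06]
```

View pics/wrist4.png

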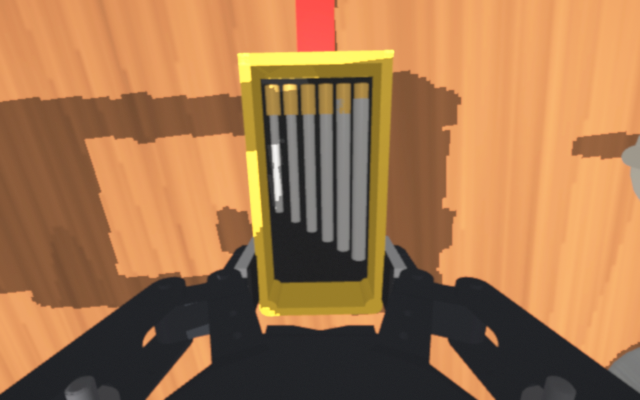

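View pics/scene4.png

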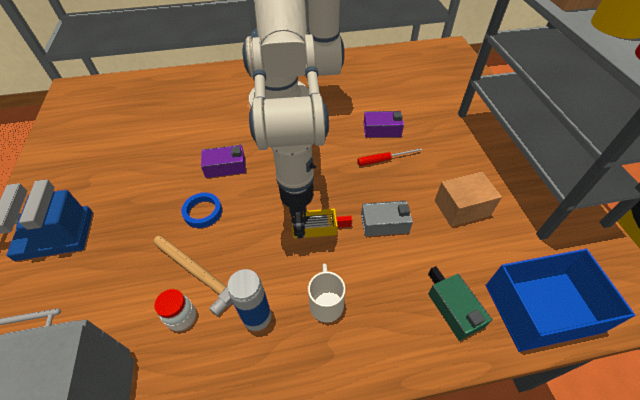

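The drawer is right out (wrist view: whole tray rows 52–315, red pull at (316,25); scene: clear gap between the pull (345,221) and the sleeve). Now I turn it.

Call:
jog_arm(
  motion=[0,0,-4,0,0,-6,255,0,0,-4,0,0,-13,255,0,0,-4,0,0,-20,255,0,0,-4,0,0,-27,255,0,0,-4,0,0,-34,255],
)

```text
time_s: 9.07
ee_pos: [0.5527, -0.013, 0.0153]
ee_rot: [180.0, -0.0, 117.6]
wrist_force: [-0.2, -0.2, -2.5]
opening: 0.644
```

Call:
jog_arm(
  motion=[0,0,0,0,0,-7,255,0,0,0,0,0,-14,255,0,0,0,0,0,-21,255,0,0,0,0,0,-28,255,0,0,0,0,0,-35,255],
)

```text
time_s: 9.48
ee_pos: [0.5527, -0.013, 0.0153]
ee_rot: [180.0, 0.0, 152.6]
wrist_force: [-0.1, -0.2, -2.4]
opening: 0.644
```

Call:
jog_arm(
  motion=[0,0,0,0,0,-7,255,0,0,0,0,0,-14,255,0,0,0,0,0,-21,255,0,0,0,0,0,-28,255,0,0,0,0,0,-35,255],
)

```text
time_s: 9.9
ee_pos: [0.5528, -0.013, 0.0153]
ee_rot: [180.0, 0.0, -172.4]
wrist_force: [0.0, 1.0, -1.3]
opening: 0.642
```

Call:
jog_arm(
  motion=[0,0,0,0,0,-7,255,0,0,0,0,0,-14,255,0,0,0,0,0,-21,255,0,0,0,0,0,-28,255,0,0,0,0,0,-31,255],
)

```text
time_s: 10.32
ee_pos: [0.5527, -0.013, 0.0153]
ee_rot: [180.0, 0.0, -141.3]
wrist_force: [-0.1, -0.2, -1.7]
opening: 0.644
```

```bash
python3 - <<'E'
from go import *
go(.5527,-.0133,.010,38.2)
for n in("wrist","scene"):
    im=arm.snapshot(n)
    cv2.imwrite(f"pics/{n}5.png",cv2.cvtColor(im,cv2.COLOR_RGB2BGR))
E
```

```text
t 10.32 tcp [ 0.5527 -0.013   0.0153] rpy [ 1.7999e+02  2.0000e-02 -1.4135e+02] F [-0.1 -0.2 -1.7] op 0.644 q [  -4.9    1.9   96.1    0.    82.  -133.5]
shift mm [ 0.3 -0.2  5.3] turn [-4.0000e-02  2.0000e-02 -1.7955e+02]
```

View pics/wrist5.png

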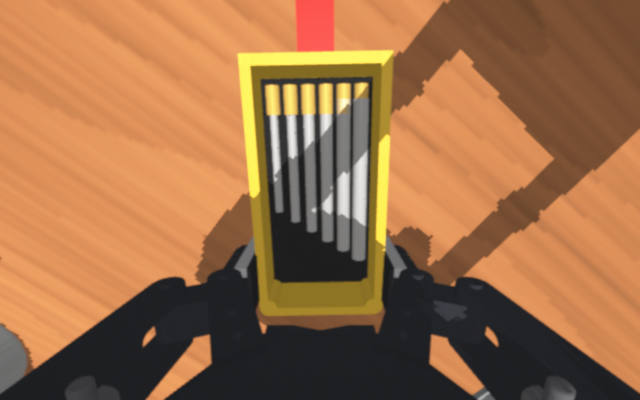

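View pics/scene5.png

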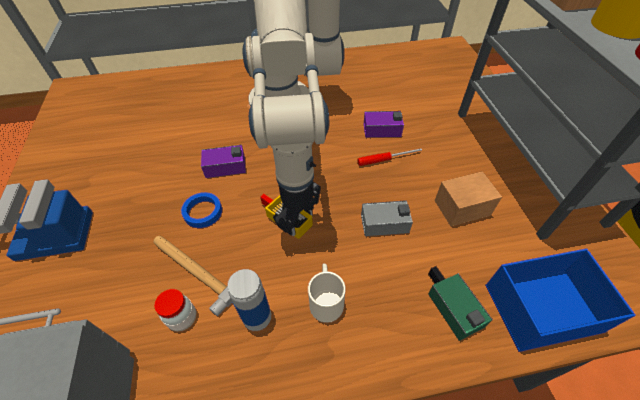

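Call:
jog_arm(
  motion=[0,0,4,0,0,0,255,0,0,8,0,0,0,255,0,0,9,0,0,0,255,0,0,9,0,0,0,255,0,0,9,0,0,0,255],
)

```text
time_s: 10.83
ee_pos: [0.5525, -0.0135, 0.0061]
ee_rot: [180.0, -0.0, -141.8]
wrist_force: [-0.0, 0.6, -1.7]
opening: 0.643
```

Call:
jog_arm(
  motion=[0,0,0,0,0,0,150,0,0,0,0,0,0,80,0,0,0,0,0,0,0,0,0,0,0,0,0,0,0,0,0,0,0,0,0],
)

```text
time_s: 11.25
ee_pos: [0.5528, -0.0137, 0.0065]
ee_rot: [-180.0, 0.0, -141.8]
wrist_force: [-0.2, 0.8, -0.3]
opening: 0.999
```

Call:
jog_arm(
  motion=[0,0,0,0,0,0,0,0,0,-20,0,0,0,0,0,0,-50,0,0,0,0,0,0,-85,0,0,0,0,0,0,-115,0,0,0,0],
)

```text
time_s: 11.67
ee_pos: [0.5525, -0.0137, 0.1231]
ee_rot: [-180.0, 0.0, -141.8]
wrist_force: [0.5, -0.5, -0.5]
opening: 0.999
```

```bash
python3 - <<'E'
from go import *
import pickle
s=arm.state()
go(.466,-.081,.12,38.65)
i=arm.camera_info('wrist'); im=arm.snapshot('wrist')
pickle.dump((im,i),open('w6.pkl','wb'))
cv2.imwrite("pics/w6.png",cv2.cvtColor(im,cv2.COLOR_RGB2BGR))
hsv=cv2.cvtColor(im,cv2.COLOR_RGB2HSV)
E
```

```text
t 11.67 tcp [ 0.5525 -0.0137  0.1231] rpy [-1.7999e+02  1.0000e-02 -1.4176e+02] F [ 0.5 -0.5 -0.5] op 0.999 q [  -4.9   -1.8   88.6   -0.    93.2 -133.2]
shift mm [109.6   0.7   3.1] turn [1.0000e-02 2.0000e-02 1.7959e+02]
```

View pics/w6.png

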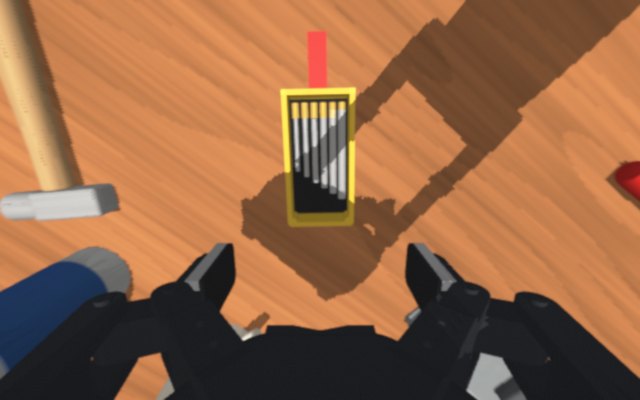

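```bash
python3 - <<'E'
from go import *
import pickle
im,i=pickle.load(open('w6.pkl','rb'))
p=unproj([[317,32.5],[317.5,88]],i,.03); print('tip,base',p.round(4),np.linalg.norm(p[0]-p[1]))
q=unproj([[281,90],[356,88.5],[288.5,225.5],[353.5,225]],i,.036); print(q.round(4))
f=(q[0]+q[1])/2; b=(q[2]+q[3])/2; print(np.linalg.norm(f-b),np.linalg.norm(q[0]-q[1]),np.degrees(np.arctan2(*(b-f)[[1,0]])))
t=(i['origin'])
d=p[1]-p[0]; print(np.degrees(np.arctan2(d[1],d[0])), (p.mean(0)))
g=(p[0]*.5+p[1]*.5)
go(g[0],g[1],.12,38.24)
E
```

```text
tip,base [[ 0.4531 -0.0952  0.03  ]
 [ 0.4829 -0.0714  0.03  ]] 0.038173885483101716
[[ 0.5014 -0.0916  0.036 ]
 [ 0.4658 -0.048   0.036 ]
 [ 0.585  -0.0227  0.036 ]
 [ 0.5505  0.0205  0.036 ]]
0.1086318660096054 0.056328012626680114 39.23760148189185
38.60626357367171 [ 0.46800331 -0.08327969  0.03      ]
t 11.72 tcp [ 0.5554 -0.0139  0.1308] rpy [-179.56    0.46 -141.75] F [ 0.9 -0.2  4.9] op 1.0 q [  -4.9   -2.    88.1   -0.    93.3 -133.2]
shift mm [111.7  -0.3   9.9] turn [  -0.73   -0.69 -179.99]
```

Call:
jog_arm(
  motion=[22,0,0,0,0,7,0,44,0,0,0,0,14,0,66,0,0,0,0,21,0,88,0,0,0,0,28,0,110,0,0,0,0,35,0],
)

```text
time_s: 12.13
ee_pos: [0.4654, -0.0822, 0.1212]
ee_rot: [-180.0, 0.0, -177.1]
wrist_force: [-1.4, -0.5, -0.7]
opening: 1.003
```

Call:
jog_arm(
  motion=[0,0,0,0,0,7,0,0,0,0,0,0,14,0,0,0,0,0,0,21,0,0,0,0,0,0,28,0,0,0,0,0,0,35,0],
)

```text
time_s: 12.55
ee_pos: [0.4662, -0.0819, 0.1213]
ee_rot: [180.0, 0.0, 147.9]
wrist_force: [-0.4, -0.3, -0.1]
opening: 1.002
```

Call:
jog_arm(
  motion=[0,0,0,0,0,7,0,0,0,0,0,0,14,0,0,0,0,0,0,21,0,0,0,0,0,0,28,0,0,0,0,0,0,35,0],
)

```text
time_s: 12.97
ee_pos: [0.4662, -0.0818, 0.1212]
ee_rot: [180.0, 0.0, 112.9]
wrist_force: [0.0, -0.2, -0.3]
opening: 1.005
```

Call:
jog_arm(
  motion=[0,0,0,0,0,7,0,0,0,0,0,0,14,0,0,0,0,0,0,21,0,0,0,0,0,0,28,0,0,0,0,0,0,35,0],
)

```text
time_s: 13.38
ee_pos: [0.4663, -0.0818, 0.1212]
ee_rot: [180.0, 0.0, 77.9]
wrist_force: [0.5, 0.5, 0.5]
opening: 1.001
```

Call:
jog_arm(
  motion=[0,0,0,0,0,7,0,0,0,0,0,0,14,0,0,0,0,0,0,21,0,0,0,0,0,0,28,0,0,0,0,0,0,35,0],
)

```text
time_s: 13.8
ee_pos: [0.4662, -0.0817, 0.1212]
ee_rot: [180.0, -0.0, 42.9]
wrist_force: [-0.7, 0.6, 0.2]
opening: 1.0
```

```bash
python3 - <<'E'
from go import *
go(.4665,-.082,.12,38.24)
E
```

```text
t 13.8 tcp [ 0.4662 -0.0817  0.1212] rpy [ 1.7999e+02 -1.0000e-02  4.2900e+01] F [-0.7  0.6  0.2] op 1.0 q [-14.1 -14.3 100.2  -0.   94.1  33. ]
shift mm [0.  0.4 1.2] turn [ 0.01 -0.01  4.66]
```

Call:
jog_arm(
  motion=[0,0,0,0,0,4.7,0,0,0,20,0,0,4.7,0,0,0,30,0,0,4.7,0,0,0,35,0,0,4.7,0,0,0,35,0,0,4.7,0],
)

```text
time_s: 14.22
ee_pos: [0.4652, -0.0815, 0.0844]
ee_rot: [-179.8, 0.1, 38.6]
wrist_force: [-0.3, -0.7, 0.3]
opening: 1.002
```

```bash
python3 - <<'E'
from go import *
go(.4665,-.082,.12,38.24)
im=arm.snapshot('wrist')
cv2.imwrite("pics/w7.png",cv2.cvtColor(im,cv2.COLOR_RGB2BGR))
E
```

```text
t 14.22 tcp [ 0.4652 -0.0815  0.0844] rpy [-1.7985e+02  1.2000e-01  3.8570e+01] F [-0.3 -0.7  0.3] op 1.002 q [-14.1 -13.5 103.2   0.   90.4  37.4]
shift mm [  0.6   1.1 -35.6] turn [-0.15  0.12  0.33]
```

View pics/w7.png

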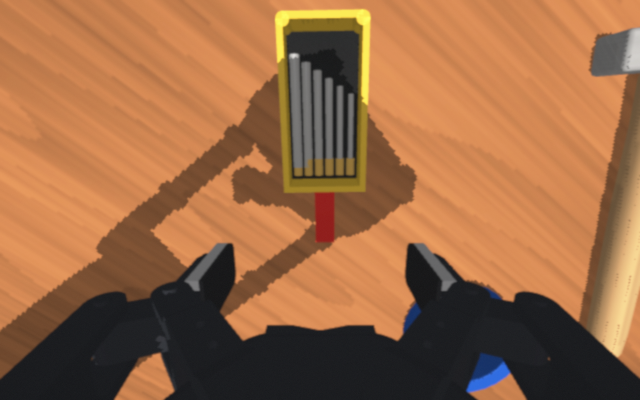

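```bash
python3 - <<'E'
from go import *
i=arm.camera_info('wrist'); s=arm.state(); im=arm.snapshot('wrist')
hsv=cv2.cvtColor(im,cv2.COLOR_RGB2HSV); m=((hsv[...,0]<6)|(hsv[...,0]>174))&(hsv[...,1]>170)
m[:, :280]=0; m[:,360:]=0
ys,xs=np.where(m); print(ys.min(),ys.max())
for r in (200,210,220,230):
    x=xs[ys==r]; print(r,x.min(),x.max(),(unproj([[x.min()-.5,r],[x.max()+.5,r]],i,.03)).round(4).tolist())
M=rot(s['ee_rot'])
P=unproj([[324.5,193.5],[325,242]],i,.03)
print('tool frame',((P-s['ee_pos'])@M*1000).round(1))
Q=unproj([[275.5,11],[370,11],[284.5,192],[366.5,192]],i,.036)
print('tray tool',((Q-s['ee_pos'])@M*1000).round(1))
go(.4665,-.082,.12,38.24)
E
```

```text
193 241
200 314 333 [[0.4734, -0.0698, 0.03], [0.4823, -0.081, 0.03]]
210 315 333 [[0.468, -0.075, 0.03], [0.4765, -0.0858, 0.03]]
220 315 333 [[0.462, -0.0798, 0.03], [0.4706, -0.0906, 0.03]]
230 315 333 [[0.4558, -0.0846, 0.03], [0.4646, -0.0956, 0.03]]
tool frame [[ 18.2   3.6  55.5]
 [-19.1   4.1  55.5]]
tray tool [[130.3 -25.7  49.4]
 [130.2  29.8  49.3]
 [ 20.8 -24.1  49.5]
 [ 20.8  32.4  49.5]]
t 14.32 tcp [ 0.4662 -0.0817  0.0864] rpy [-1.7999e+02  1.0000e-02  3.8560e+01] F [-0.2 -0.1  0.7] op 1.002 q [-14.1 -13.5 103.1  -0.   90.5  37.4]
shift mm [  0.1   0.4 -33.6] turn [-0.01  0.01  0.32]
```

Call:
jog_arm(
  motion=[0,3.5,20,0,0,-0.8,0,0,3.5,50,0,0,-0.8,0,0,3.5,70,0,0,-0.8,0,0,3.5,80,0,0,-0.8,0,0,3.5,80,0,0,-0.8,0],
)

```text
time_s: 14.73
ee_pos: [0.4671, -0.0842, 0.0043]
ee_rot: [-179.8, 0.1, 39.3]
wrist_force: [-0.5, 0.1, 0.7]
opening: 1.0
```

```bash
python3 - <<'E'
from go import *
go(.4665,-.082,.12,38.24)
im=arm.snapshot('wrist')
cv2.imwrite("pics/w8.png",cv2.cvtColor(im,cv2.COLOR_RGB2BGR))
E
```

```text
t 14.73 tcp [ 0.4671 -0.0842  0.0043] rpy [-1.7982e+02  1.3000e-01  3.9350e+01] F [-0.5  0.1  0.7] op 1.0 q [-14.3  -9.7 108.3  -0.   81.6  36.3]
shift mm [   0.6   -2.4 -115.7] turn [-0.18  0.13  1.11]
```

View pics/w8.png

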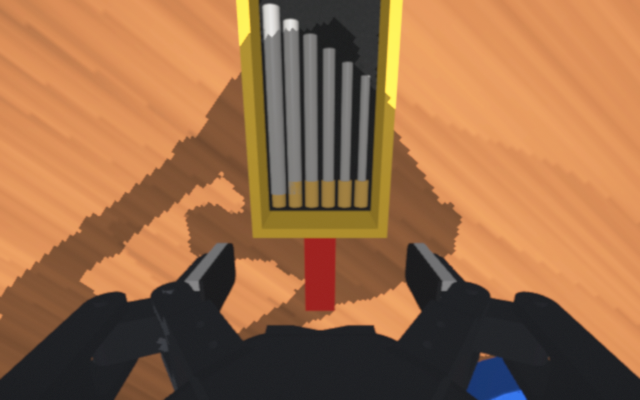

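The pull (columns 305–335, rows 238–310) is centred between the fingers. I'm closing on it.

Call:
jog_arm(
  motion=[0,0,0,0,0,0,100,0,0,0,0,0,0,255,0,0,0,0,0,0,255,0,0,0,0,0,0,255,0,0,0,0,0,0,255],
)

```text
time_s: 15.2
ee_pos: [0.4689, -0.0846, 0.0071]
ee_rot: [179.9, -0.0, 39.3]
wrist_force: [0.5, 0.6, -0.0]
opening: 0.304
```

Call:
jog_arm(
  motion=[0,0,0,0,0,0,255,0,0,0,0,0,0,255,0,0,0,0,0,0,255,0,0,0,0,0,0,255,0,0,0,0,0,0,255],
)

```text
time_s: 15.62
ee_pos: [0.4688, -0.0845, 0.0069]
ee_rot: [180.0, -0.0, 39.3]
wrist_force: [-1.4, 0.4, 5.8]
opening: 0.146
```

```bash
python3 - <<'E'
from go import *
go(.4665,-.082,.012,39.3)
im=arm.snapshot('wrist')
cv2.imwrite("pics/w9.png",cv2.cvtColor(im,cv2.COLOR_RGB2BGR))
E
```

```text
t 15.62 tcp [ 0.4688 -0.0845  0.0069] rpy [ 1.7996e+02 -4.0000e-02  3.9340e+01] F [-1.4  0.4  5.8] op 0.146 q [-14.3  -9.9 108.2   0.   81.6  36.3]
shift mm [-0.2 -3.4 -5.1] turn [ 0.04 -0.04  0.04]
```

View pics/w9.png

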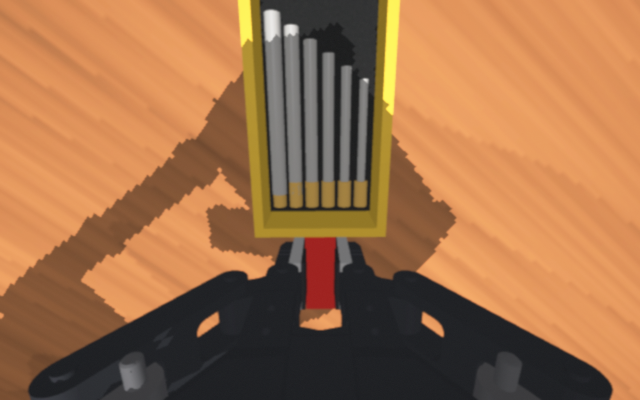

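Call:
jog_arm(
  motion=[0,0,-3,0,0,0,255,0,0,-6,0,0,0,255,0,0,-10,0,0,0,255,0,0,-10,0,0,0,255,0,0,-10,0,0,0,255],
)

```text
time_s: 16.08
ee_pos: [0.4684, -0.0845, 0.0163]
ee_rot: [180.0, 0.0, 39.3]
wrist_force: [-0.9, 0.1, -1.8]
opening: 0.153
```

```bash
python3 - <<'E'
from go import *
go(.5552,.0029,.0155,83.6)
for n in('wrist','scene'):
    im=arm.snapshot(n)
    cv2.imwrite(f"pics/{n}10.png",cv2.cvtColor(im,cv2.COLOR_RGB2BGR))
E
```

```text
t 16.08 tcp [ 0.4684 -0.0845  0.0163] rpy [180.     0.    39.34] F [-0.9  0.1 -1.8] op 0.153 q [-14.3 -10.4 107.6  -0.   82.7  36.3]
shift mm [122.5 -12.6   0.8] turn [  0.     0.   -44.26]
```

View pics/wrist10.png

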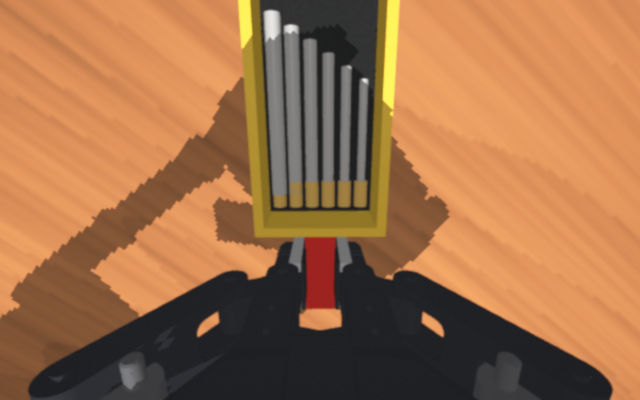

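Call:
jog_arm(
  motion=[8,0,0,0,0,-7,255,20,-2,0,0,0,-14,255,34,-4,0,0,0,-21,255,48,-6,0,0,0,-28,255,60,-8,0,0,0,-35,255],
)

```text
time_s: 16.6
ee_pos: [0.5101, -0.0397, 0.016]
ee_rot: [-180.0, -0.0, 74.7]
wrist_force: [-0.5, -0.9, -1.7]
opening: 0.15
```

```bash
python3 - <<'E'
from go import *
go(.5535,-.012,.0150,83.6)
E
```

```text
t 16.6 tcp [ 0.5101 -0.0397  0.016 ] rpy [-179.98   -0.     74.69] F [-0.5 -0.9 -1.7] op 0.15 q [ -8.3  -4.5 102.4   0.   82.2   7.1]
shift mm [38.1 34.5  1. ] turn [-0.01 -0.01 -8.91]
```

Call:
jog_arm(
  motion=[8,8,0,0,0,-3,255,18,18,0,0,0,-6,255,28,28,0,0,0,-9,255,37,34.5,0,0,0,-9,255,37,34.5,0,0,0,-9,255],
)

```text
time_s: 17.02
ee_pos: [0.554, -0.0128, 0.0161]
ee_rot: [180.0, -0.0, 83.3]
wrist_force: [0.2, -0.2, -2.5]
opening: 0.155
```

Call:
jog_arm(
  motion=[0,0,0,0,0,0,255,0,0,0,0,0,0,255,0,0,0,0,0,0,255,0,0,0,0,0,0,255,0,0,0,0,0,0,255],
)

```text
time_s: 17.43
ee_pos: [0.5527, -0.0142, 0.0164]
ee_rot: [180.0, 0.0, 83.3]
wrist_force: [-0.4, 0.6, -2.6]
opening: 0.15
```

```bash
python3 - <<'E'
from go import *
import pickle
go(.5552,.0029,.0120,83.6)
s=arm.state()
for n in('wrist','scene','top'):
    i=arm.camera_info(n); im=arm.snapshot(n)
    cv2.imwrite(f"pics/{n}11.png",cv2.cvtColor(im,cv2.COLOR_RGB2BGR))
    pickle.dump((im,i,s),open(f'{n}11.pkl','wb'))
im=pickle.load(open('scene11.pkl','rb'))[0][180:260,260:430]
cv2.imwrite("pics/s11c.png",cv2.cvtColor(cv2.resize(im,None,fx=4,fy=4,interpolation=cv2.INTER_CUBIC),cv2.COLOR_RGB2BGR))
E
```

```text
t 17.43 tcp [ 0.5527 -0.0142  0.0164] rpy [179.99   0.    83.3 ] F [-0.4  0.6 -2.6] op 0.15 q [-5.   1.8 96.1 -0.  82.1  1.7]
shift mm [17.3  0.5  4.4] turn [ 0.01  0.   -0.3 ]
```

View pics/wrist11.png

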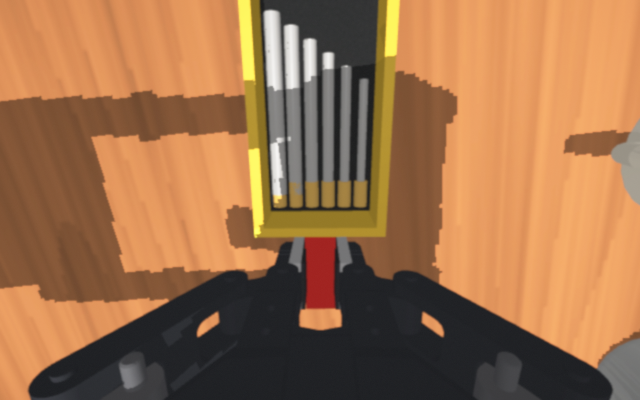

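View pics/s11c.png

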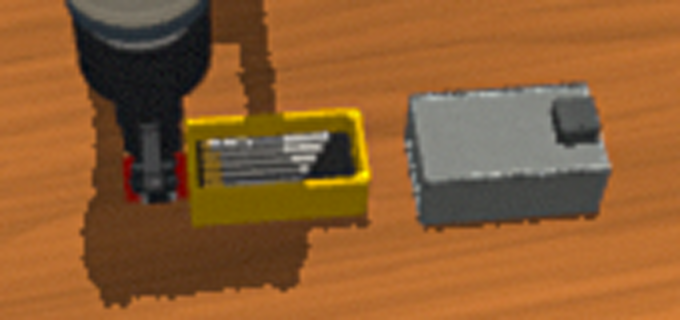

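```bash
python3 - <<'E'
from h import *
def edges(f,rows):
    im=cv2.imread(f); hsv=cv2.cvtColor(im,cv2.COLOR_BGR2HSV)
    y=(hsv[...,0]>=21)&(hsv[...,0]<36)&(hsv[...,1]>150)
    y=y.astype(np.uint8)
    L=[];Rr=[]
    for r in rows:
        xs=np.where(y[r,200:430])[0]+200
        L.append(xs.min());Rr.append(xs.max())
    pl=np.polyfit(rows,L,1,w=None);pr=np.polyfit(rows,Rr,1)
    print(f,'L',pl.round(4),np.abs(np.polyval(pl,rows)-L).max().round(1),'R',pr.round(4),np.abs(np.polyval(pr,rows)-Rr).max().round(1),'ctr slope',((pl+pr)/2)[0].round(4),'ctr@150',np.polyval((pl+pr)/2,150).round(1))
edges('pics/wrist4.png',np.arange(75,235)); edges('pics/wrist5.png',np.arange(75,235))
edges('pics/w9.png',np.arange(5,225));edges('pics/wrist10.png',np.arange(5,225));edges('pics/wrist11.png',np.arange(5,225))
E
```

```text
pics/wrist4.png L [7.870000e-02 2.343525e+02] 1.6 R [-4.390000e-02  3.943769e+02] 0.5 ctr slope 0.0174 ctr@150 317.0
pics/wrist5.png L [9.280000e-02 2.321884e+02] 0.9 R [-3.600000e-02  3.936806e+02] 1.2 ctr slope 0.0284 ctr@150 317.2
pics/w9.png L [7.250000e-02 2.383254e+02] 1.2 R [-6.620000e-02  3.994641e+02] 1.3 ctr slope 0.0032 ctr@150 319.4
pics/wrist10.png L [7.240000e-02 2.384123e+02] 1.1 R [-6.480000e-02  3.990937e+02] 1.3 ctr slope 0.0038 ctr@150 319.3
pics/wrist11.png L [6.980000e-02 2.382542e+02] 1.5 R [-6.250000e-02  3.985698e+02] 1.3 ctr slope 0.0036 ctr@150 319.0
```

```bash
cat >> go.py <<'E'
Mo=np.array([.5707,.147]); u=np.array([np.cos(np.radians(83.85)),np.sin(np.radians(83.85))])
def ins(s,z,yaw=83.65):
    p=Mo-s*u; e=arm.state()['ee_pos'][:2]-Mo
    print('along(out) mm',(-e@u*1000).round(1),'lateral(+x side) mm',((e@np.array([u[1],-u[0]]))*1000).round(2)); go(p[0],p[1],z,yaw)
E
python3 -c "
from go import *
ins(.140,.012)"
```

```text
along(out) mm 162.0 lateral(+x side) mm -0.51
t 17.58 tcp [ 0.5528 -0.0141  0.0164] rpy [179.99  -0.    83.33] F [ 0.3 -0.1 -1.9] op 0.153 q [-5.   1.8 96.   0.  82.1  1.7]
shift mm [22.1  0.3  4.4] turn [ 0.01 -0.   -0.32]
```

Call:
jog_arm(
  motion=[6,0.3,2,0,0,-0.3,255,12,0.3,4,0,0,-0.3,255,18,0.3,4,0,0,-0.3,255,22,0.3,4,0,0,-0.3,255,22,0.3,4,0,0,-0.3,255],
)

```text
time_s: 18.0
ee_pos: [0.5558, 0.0091, 0.0121]
ee_rot: [-180.0, -0.0, 83.7]
wrist_force: [0.7, -0.2, -2.2]
opening: 0.153
```

```bash
python3 - <<'E'
from go import *
ins(.120,.012)
for n in('top','scene'):
    im=arm.snapshot(n)
    c=im[190:250,300:420] if n=='scene' else im[150:205,230:340]
    cv2.imwrite(f"pics/{n}12.png",cv2.cvtColor(cv2.resize(c,None,fx=6,fy=6,interpolation=cv2.INTER_CUBIC),cv2.COLOR_RGB2BGR))
E
```

```text
along(out) mm 138.7 lateral(+x side) mm -0.04
t 18.0 tcp [0.5558 0.0091 0.0121] rpy [-1.7998e+02 -2.0000e-02  8.3720e+01] F [ 0.7 -0.2 -2.2] op 0.153 q [-2.6  2.5 95.8  0.  81.7  3.7]
shift mm [18.7 -0.   0.1] turn [-0.02 -0.02  0.07]
```

View pics/scene12.png

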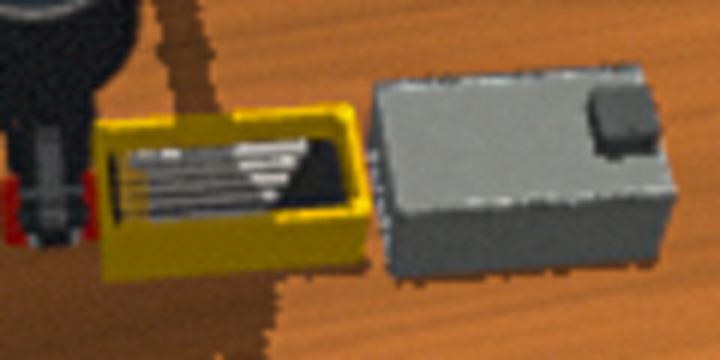

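View pics/top12.png

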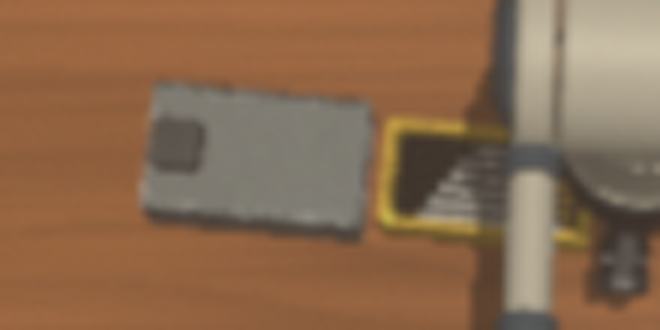

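Drawer and sleeve are in line, the plain end a few mm from the mouth. Now a gentle insertion.

Call:
jog_arm(
  motion=[3,0,0,0,0,0,255,6,0,0,0,0,0,255,9,0,0,0,0,0,255,12,0,0,0,0,0,255,14,0,0,0,0,0,255],
)

```text
time_s: 18.52
ee_pos: [0.5574, 0.0222, 0.0123]
ee_rot: [180.0, -0.0, 83.7]
wrist_force: [0.2, 0.1, -1.6]
opening: 0.148
```

```bash
python3 -c "
from go import *
ins(.120,.012)"
```

```text
along(out) mm 125.5 lateral(+x side) mm 0.14
t 18.52 tcp [0.5574 0.0222 0.0123] rpy [180.    -0.    83.65] F [ 0.2  0.1 -1.6] op 0.148 q [-1.2  2.8 95.5  0.  81.7  5.1]
shift mm [ 5.5 -0.2  0.3] turn [ 0. -0.  0.]
```

Past 130 mm out with no force, so it has either just entered or is about to. Continuing.

Call:
jog_arm(
  motion=[3,0,0,0,0,0,255,6,0,0,0,0,0,255,9,0,0,0,0,0,255,12,0,0,0,0,0,255,12,0,0,0,0,0,255],
)

```text
time_s: 18.93
ee_pos: [0.5587, 0.0344, 0.0123]
ee_rot: [180.0, -0.0, 83.7]
wrist_force: [0.3, -0.5, -2.1]
opening: 0.151
```

```bash
python3 - <<'E'
from go import *
ins(.090,.012)
im=arm.snapshot('scene')
c=im[190:250,300:420]
cv2.imwrite(f"pics/scene13.png",cv2.cvtColor(cv2.resize(c,None,fx=6,fy=6,interpolation=cv2.INTER_CUBIC),cv2.COLOR_RGB2BGR))
E
```

```text
along(out) mm 113.3 lateral(+x side) mm 0.16
t 18.93 tcp [0.5587 0.0344 0.0123] rpy [ 1.800e+02 -1.000e-02  8.368e+01] F [ 0.3 -0.5 -2.1] op 0.151 q [ 0.   3.1 95.2  0.  81.7  6.4]
shift mm [23.3 -0.2  0.3] turn [ 0.   -0.01  0.03]
```

View pics/scene13.png

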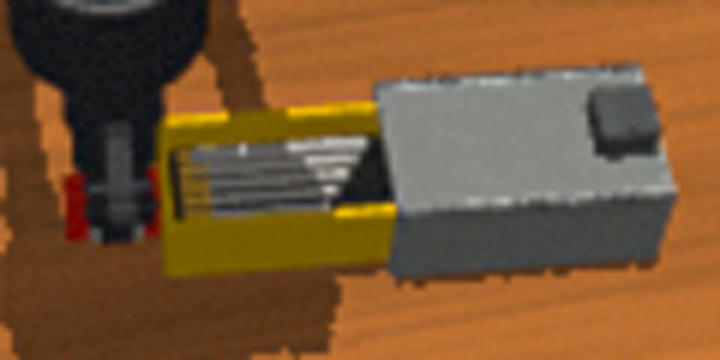

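The plain end is inside the mouth (yellow runs under the roof at (380,200) in the crop), and the force is nil. I'm keeping on.

Call:
jog_arm(
  motion=[6,0,0,0,0,0,255,12,0,0,0,0,0,255,18,0,0,0,0,0,255,24,0,0,0,0,0,255,30,0,0,0,0,0,255],
)

```text
time_s: 19.4
ee_pos: [0.562, 0.0644, 0.0123]
ee_rot: [-180.0, -0.0, 83.7]
wrist_force: [-0.2, -1.0, -2.1]
opening: 0.15
```

Call:
jog_arm(
  motion=[6,0,0,0,0,0,255,12,0,0,0,0,0,255,18,0,0,0,0,0,255,24,0,0,0,0,0,255,28,0,0,0,0,0,255],
)

```text
time_s: 19.82
ee_pos: [0.5651, 0.0923, 0.0122]
ee_rot: [-180.0, -0.0, 83.7]
wrist_force: [0.3, -0.2, -2.7]
opening: 0.154
```

```bash
python3 -c "
from go import *
ins(.040,.012)"
```

```text
along(out) mm 55.0 lateral(+x side) mm 0.32
t 19.82 tcp [0.5651 0.0923 0.0122] rpy [-1.800e+02 -1.000e-02  8.367e+01] F [ 0.3 -0.2 -2.7] op 0.154 q [ 5.9  5.  93.2  0.  81.8 12.2]
shift mm [15.  -0.4  0.3] turn [-0.   -0.01  0.02]
```

Call:
jog_arm(
  motion=[5,-0.2,0,0,0,0,255,10,-0.2,0,0,0,0,255,14,-0.2,0,0,0,0,255,18,-0.2,0,0,0,0,255,21,-0.2,0,0,0,0,255],
)

```text
time_s: 20.23
ee_pos: [0.567, 0.1116, 0.0119]
ee_rot: [-180.0, 0.1, 83.6]
wrist_force: [-0.8, -6.4, -3.7]
opening: 0.152
```

```bash
python3 -c "
from go import *
ins(.020,.012)"
```

```text
along(out) mm 35.6 lateral(+x side) mm 0.07
t 20.23 tcp [0.567  0.1116 0.0119] rpy [-1.7996e+02  1.4000e-01  8.3630e+01] F [-0.8 -6.4 -3.7] op 0.152 q [ 7.8  5.9 92.3 -0.1 81.9 14.2]
shift mm [15.6 -0.1 -0.2] turn [-0.04  0.14 -0.02]
```

Catch contact: 6.4 N at about 36 mm out, as expected. Pushing on.

Call:
jog_arm(
  motion=[2,0,0,0,0,0,255,4,0,0,0,0,0,255,6,0,0,0,0,0,255,8,0,0,0,0,0,255,9,0,0,0,0,0,255],
)

```text
time_s: 20.65
ee_pos: [0.5681, 0.1218, 0.0121]
ee_rot: [-180.0, -0.0, 83.7]
wrist_force: [0.3, -0.8, -4.2]
opening: 0.151
```

```bash
python3 -c "
from go import *
ins(.020,.012)"
```

```text
along(out) mm 25.4 lateral(+x side) mm 0.14
t 20.65 tcp [0.5681 0.1218 0.0121] rpy [-1.7998e+02 -4.0000e-02  8.3650e+01] F [ 0.3 -0.8 -4.2] op 0.151 q [ 8.7  6.3 91.8  0.  81.9 15.1]
shift mm [ 5.4 -0.2  0.1] turn [-0.02 -0.04  0.  ]
```

Call:
jog_arm(
  motion=[1,0,0,0,0,0,255,2,0,0,0,0,0,255,3,0,0,0,0,0,255,4,0,0,0,0,0,255,4,0,0,0,0,0,255],
)

```text
time_s: 21.07
ee_pos: [0.5688, 0.126, 0.0126]
ee_rot: [180.0, -0.1, 83.7]
wrist_force: [-0.5, 1.4, -2.4]
opening: 0.152
```

Call:
jog_arm(
  motion=[0.7,0,0,0,0,0,255,1.4,0,0,0,0,0,255,2,0,0,0,0,0,255,2,0,0,0,0,0,255,2,0,0,0,0,0,255],
)

```text
time_s: 21.48
ee_pos: [0.5691, 0.1271, 0.0126]
ee_rot: [180.0, -0.0, 83.6]
wrist_force: [-0.8, 0.0, -2.4]
opening: 0.15
```

```bash
python3 - <<'E'
from go import *
ins(.020,.012)
im=arm.snapshot('scene')
c=im[190:250,300:420]
cv2.imwrite(f"pics/scene14.png",cv2.cvtColor(cv2.resize(c,None,fx=6,fy=6,interpolation=cv2.INTER_CUBIC),cv2.COLOR_RGB2BGR))
cv2.imwrite("pics/w14.png",cv2.cvtColor(arm.snapshot('wrist'),cv2.COLOR_RGB2BGR))
E
```

```text
along(out) mm 19.9 lateral(+x side) mm 0.55
t 21.48 tcp [0.5691 0.1271 0.0126] rpy [ 1.7997e+02 -1.0000e-02  8.3640e+01] F [-0.8  0.  -2.4] op 0.15 q [ 9.3  6.5 91.5 -0.  81.9 15.6]
shift mm [-0.1 -0.6  0.6] turn [ 0.03 -0.01 -0.01]
```

View pics/scene14.png

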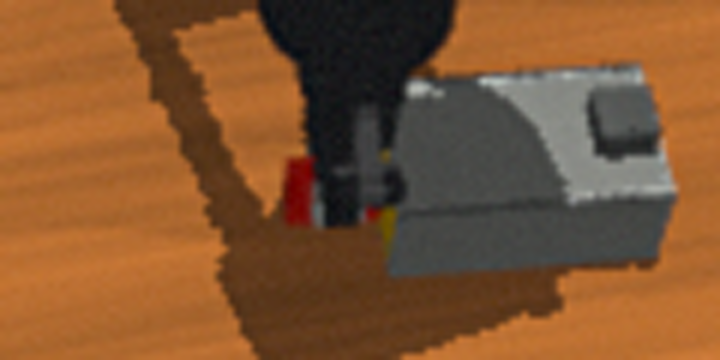

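View pics/w14.png

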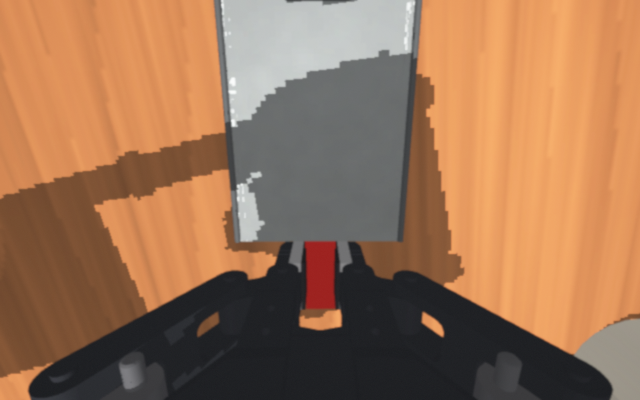

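Call:
jog_arm(
  motion=[0.5,-0.4,0,0,0,0,255,1,-0.4,0,0,0,0,255,1.5,-0.4,0,0,0,0,255,2,-0.4,0,0,0,0,255,2,-0.4,0,0,0,0,255],
)

```text
time_s: 22.0
ee_pos: [0.5685, 0.1276, 0.0122]
ee_rot: [-180.0, 0.2, 83.6]
wrist_force: [-1.9, -7.6, -0.3]
opening: 0.151
```

Call:
jog_arm(
  motion=[0.5,0,0,0,0,0,255,1,0,0,0,0,0,255,1.5,0,0,0,0,0,255,2,0,0,0,0,0,255,2,0,0,0,0,0,255],
)

```text
time_s: 22.42
ee_pos: [0.5684, 0.1276, 0.0121]
ee_rot: [-179.9, 0.4, 83.5]
wrist_force: [-2.8, -14.1, 0.4]
opening: 0.148
```

```bash
python3 - <<'E'
from go import *
ins(.020,.012)
E
```

```text
along(out) mm 19.5 lateral(+x side) mm -0.18
t 22.42 tcp [0.5684 0.1276 0.0121] rpy [-179.93    0.36   83.54] F [ -2.8 -14.1   0.4] op 0.148 q [ 9.5  6.7 91.4 -0.3 82.1 16. ]
shift mm [-0.5  0.2  0.1] turn [-0.07  0.36 -0.11]
```

Call:
jog_arm(
  motion=[-1.5,0,0.5,0,0,0,255,-3,0,1,0,0,0,255,-3.5,0,1,0,0,0,255,-3.5,0,1,0,0,0,255,-3.5,0,1,0,0,0,255],
)

```text
time_s: 22.83
ee_pos: [0.5686, 0.1276, 0.0113]
ee_rot: [180.0, 0.0, 83.6]
wrist_force: [-0.8, -2.9, -2.3]
opening: 0.149
```

Call:
jog_arm(
  motion=[0,0,0,0,0,0,200,0,0,0,0,0,0,150,0,0,0,0,0,0,80,0,0,0,0,0,0,0,0,0,0,0,0,0,0],
)

```text
time_s: 23.25
ee_pos: [0.5687, 0.128, 0.0116]
ee_rot: [180.0, -0.0, 83.7]
wrist_force: [0.4, -0.5, -0.1]
opening: 0.772
```

Call:
jog_arm(
  motion=[0,0,0,0,0,0,0,0,0,0,0,0,0,0,0,0,0,0,0,0,0,0,0,-10,0,0,0,0,0,0,-30,0,0,0,0],
)

```text
time_s: 23.67
ee_pos: [0.5666, 0.1274, 0.0389]
ee_rot: [-179.7, 0.1, 83.6]
wrist_force: [-0.3, -0.2, 0.6]
opening: 0.997
```

Call:
jog_arm(
  motion=[-10,0,-20,0,0,0,0,-30,0,-45,0,0,0,0,-55,0,-70,0,0,0,0,-80,0,-95,0,0,0,0,-90,0,-100,0,0,0,0],
)

```text
time_s: 24.08
ee_pos: [0.5602, 0.0358, 0.1479]
ee_rot: [179.5, 0.0, 83.5]
wrist_force: [1.2, 0.1, 0.5]
opening: 1.001
```

Call:
jog_arm(
  motion=[-10,0,0,0,0,0,0,-20,0,0,0,0,0,0,-20,0,0,0,0,0,0,-20,0,0,0,0,0,0,-20,0,0,0,0,0,0],
)

```text
time_s: 24.5
ee_pos: [0.5557, 0.0191, 0.1395]
ee_rot: [-179.8, -0.0, 83.7]
wrist_force: [1.1, 0.0, -0.1]
opening: 0.995
```

```bash
python3 - <<'E'
from go import *
import pickle
ins(.040,.012)
s=arm.state()
i=arm.camera_info('wrist'); im=arm.snapshot('wrist'); pickle.dump((im,i,s),open('w15.pkl','wb'))
cv2.imwrite("pics/w15.png",cv2.cvtColor(im,cv2.COLOR_RGB2BGR))
im=arm.snapshot('scene'); cv2.imwrite("pics/scene15.png",cv2.cvtColor(im,cv2.COLOR_RGB2BGR))
cv2.imwrite(f"pics/scene15c.png",cv2.cvtColor(cv2.resize(im[190:250,300:420],None,fx=6,fy=6,interpolation=cv2.INTER_CUBIC),cv2.COLOR_RGB2BGR))
E
```

```text
along(out) mm 128.8 lateral(+x side) mm -1.17
t 24.5 tcp [0.5557 0.0191 0.1395] rpy [-1.7984e+02 -1.0000e-02  8.3680e+01] F [ 1.1  0.  -0.1] op 0.995 q [-1.6 -1.3 86.5  0.  95.   4.8]
shift mm [ 88.7   1.3 127.6] turn [-0.16 -0.01  0.03]
```

View pics/w15.png

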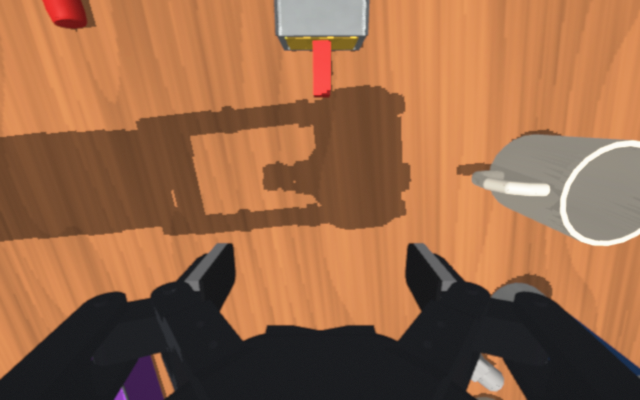

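View pics/scene15c.png

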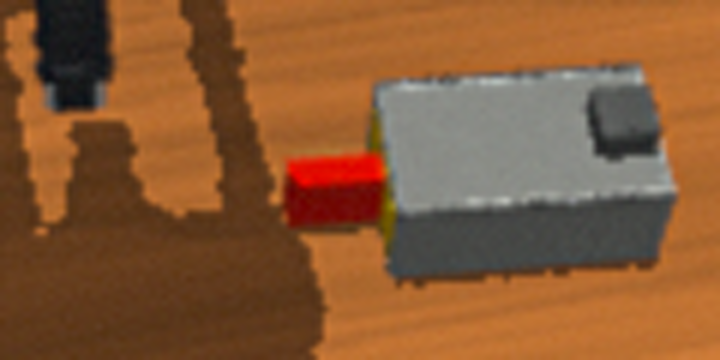

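View pics/scene15.png

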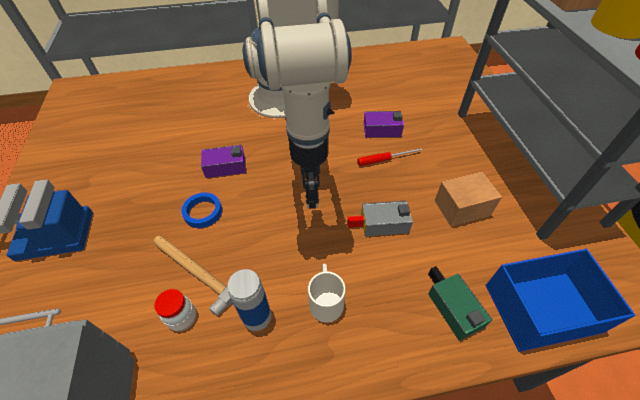

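Only the red pull shows (scene (356,222)) and nothing else has moved. A last numeric check of how far the pull sticks out.

```bash
python3 - <<'E'
from go import *
ins(.1,.1)
i=arm.camera_info('wrist'); im=arm.snapshot('wrist')
hsv=cv2.cvtColor(im,cv2.COLOR_RGB2HSV); m=((hsv[...,0]<6)|(hsv[...,0]>174))&(hsv[...,1]>150)
m[:,:290]=0;m[:,360:]=0;m[150:]=0
ys,xs=np.where(m); print(ys.min(),ys.max(),xs.min(),xs.max())
c=im[0:110,260:380]; cv2.imwrite("pics/w16.png",cv2.cvtColor(cv2.resize(c,None,fx=5,fy=5,interpolation=cv2.INTER_CUBIC),cv2.COLOR_RGB2BGR))
import pickle; pickle.dump((im,i),open('w16.pkl','wb'))
E
```

```text
along(out) mm 128.6 lateral(+x side) mm -0.91
t 24.6 tcp [0.556  0.0192 0.1402] rpy [-1.7989e+02 -1.0000e-02  8.3700e+01] F [1.  0.1 0.6] op 0.997 q [-1.5 -1.4 86.5  0.  95.   4.8]
shift mm [28.6  0.9 40.2] turn [-0.11 -0.01  0.05]
41 97 312 330
```

View pics/w16.png

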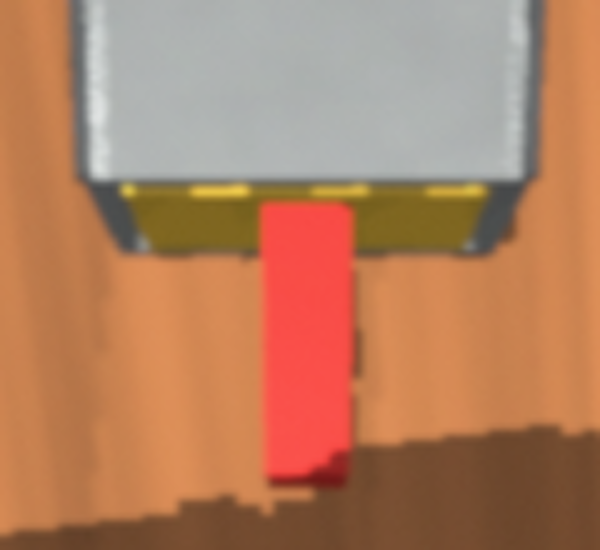

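```bash
python3 - <<'E'
from go import *
import pickle
im,i=pickle.load(open('w16.pkl','rb'))
f=lambda cx,cy,z:(-(unproj([[260+cx/5-.4,cy/5-.4]],i,z)[0,:2]-Mo)@u*1000).round(1)
for nm,a in dict(roof_edge_front=(300,182,.047),roof_left=(85,182,.047),roof_right=(530,180,.047),bottom_l=(130,251,0),bottom_r=(490,253,0),tray_top_front_l=(200,197,.04),tray_top_front_r=(455,197,.04),pull_base=(305,202,.034),tip=(305,472,.034),tipR=(305,487,.034)).items(): print(nm,f(*a))
h=lambda cx,cy,z:((unproj([[260+cx/5-.4,cy/5-.4]],i,z)[0,:2]-Mo)@np.array([u[1],-u[0]])*1000).round(1)
print('lat roof',h(80,175,.047),h(537,175,.047),'pull',h(264,400,.034),h(353,400,.034))
E
```

```text
roof_edge_front 0.8
roof_left 0.6
roof_right 0.6
bottom_l -0.5
bottom_r 0.1
tray_top_front_l 0.9
tray_top_front_r 1.1
pull_base 0.2
tip 39.9
tipR 42.2
lat roof -32.4 34.9 pull -5.9 8.4
```

```bash
python3 -c "
from plant import arm
print(arm.finish_job(), arm.state()['time_s'])"
```

```text
the job is handed in; nothing more can be done
the job is handed in; nothing more can be done
```

The yellow drawer is back in the grey sleeve the right way round, with only the red pull showing. I handed the job in at about 25 s of the 64 s allowed; no verdict was reported.

**What I did:** I gripped the plain end and pulled the drawer straight out. I then turned it 135°, set it down, re-gripped it by the red pull and turned it the rest of the way. I slid it in along the sleeve's centre line, past the catch, to the back wall, then released it and backed the arm clear.

**Last checks:**
- **Catch:** it resisted with about 6 N, then let go. The drawer stopped solidly at the back wall, with 14 N of push and no further movement.
- **Position:** in the final wrist picture the pull's tip measured 39.9 mm out against 40 mm ideal. The tray's front was within about 0.5 mm of the mouth, and the pull and sleeve centre lines agreed.
- **Other things:** nothing else on the bench looks moved in the scene picture. I did not measure those positions again.

**Disagreements:** the first estimates of the sleeve's angle ranged from 83.2° to 84.1°, and the drawer sat about 1° off the gripper in the first grip. Combining the feel of the sleeve walls with the wrist pictures settled it at 83.85°, and the drawer then entered with no sideways force.

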